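Slide the sound processor into the drying hood

TASK

Lay the grey sound processor in the tray of the drying unit's carriage, which is stuck in its loading position. Then push the carriage by its blue tab, with slow and moderate force, until it breaks free, slide it on under the hood to the end stop hidden inside, press it lightly home without ramming the stop, and leave it resting there. Do not disturb the denture cup, the vial or the tweezers.

Things in the scene. Friction and masses are not known exactly. Their poses are not given: they have to be found in the camera images.
- rail: Aluminium guide rail fixed to the bench, 360 mm long, 62 mm wide, top 22 mm above the bench. Origin at bench level under the centre of the tray in its loading (start) position. Its x axis runs level along the rail towards the hood (the way the carriage must be pushed), z is up. The rail reaches from x = -115 mm to x = +245 mm.
- carriage: Carriage on the rail, slides along the rail's +x only (cannot tip, lift or go back past its start). Origin at the centre of the tray's inner floor, 36 mm above the bench; axes as the rail's. Grey tray 70 x 50 mm (x, y) inside, lips 4 mm thick, 5 mm high. It starts stuck: about 9 to 15 N break it free over the first 8 mm; it may then jump ahead up to 15 mm. After that a steady drag of about 3 N.
- push_face (a point): Middle of the rear (-x) face of the carriage's blue upright push tab, 55 mm above the bench and 61 mm behind the tray's centre. The tab is 40 mm wide (y), 10 mm thick (x), and stands from 30 to 80 mm above the bench. Push it along +x with up to 22 N. It always stays outside the hood.
- hood: White plastic drying hood fixed over the rail, 160 mm long, 100 mm wide, 95 mm high, with a blue strip over its open mouth. Origin and axes coincide with rail's; mouth at x = +75 mm. Inside, unseen and not measured: the end stop, a stiff sprung rubber buffer (5 N per mm) that the carriage meets after 80 to 116 mm of travel, different each time. It takes at most 12 N.
- processor_mid (a point): Centre (half-way up) of the matte grey cochlear sound processor lying loose on the bench: a rounded bar 50 mm long (its x axis), 16 mm wide (y), 16 mm high (z up), 16 g, with a small ear hook reaching 10 mm beyond its +x end. It may lie either way round in the tray.
- denture_cup: Blue plastic denture cup, 76 mm across, 70 mm high, standing loose; origin at the centre of its underside. Leave alone.
- vial: Clear vial of spare domes with white cap, 35 mm across, 54 mm high, standing loose; origin at the centre of its underside. Leave alone.
- tweezers: Steel tweezers, 125 mm long (x), 16 mm wide, 5 mm high, lying loose; origin at the middle of the underside. Leave alone.

How it is judged (in metres and radians):
On the way, in this order (a step that is already met when the one before it is completed fails the run):
1. the processor lies in the tray, let go, while the carriage is still in its loading position (z of processor_mid in the frame of carriage between 0.004 and 0.012 m and x of processor_mid in the frame of carriage between -0.016 and 0.016 m and y of processor_mid in the frame of carriage between -0.02 and 0.02 m and contact force between the fingers and carriage below 0.1 N and x of carriage in the frame of rail below 0.006 m), for 0.2 s.
2. the carriage has broken free (x of carriage in the frame of rail above 0.012 m).
3. the carriage is pressed against the hidden stop with more than 1 N (contact force between carriage and hood above 1 N), for 0.1 s.
At the end, for the whole second after the job is handed in: The carriage rests, still, in contact with the hidden end stop (left bearing on it by at least 0.2 N, as its own drag keeps it after a light press), and the processor lies flat on the tray's floor within the lips (centre within 16 mm along and 20 mm across the tray's centre) (contact force between carriage and hood above 0.2 N and linear speed of carriage below 0.005 m/s and z of processor_mid in the frame of carriage between 0.004 and 0.012 m and x of processor_mid in the frame of carriage between -0.016 and 0.016 m and y of processor_mid in the frame of carriage between -0.02 and 0.02 m); the robot touches nothing.
It fails at once if the end stop is rammed: carriage against stop with more than 12 N (contact force between carriage and hood above 12 N).
It fails at once if the carriage is pushed with more than 22 N (contact force between the fingers and carriage above 22 N).
It fails at once if the hood is struck by the robot with more than 5 N (contact force between any of the fingers, the arm and hood above 5 N).
It fails at once if the denture cup, the vial or the tweezers are moved by more than 15 mm (distance of any of denture_cup, vial, tweezers from where it was at the start of the episode above 0.015 m).
It also fails if it takes over 69 s, if anything falls off the work surface, if the arm or the gripper's body presses on something with over 40 N, if the wrist force passes 120 N, or if a joint passes its speed limit or range.

ROBOT

A 6-joint arm with a two-finger parallel gripper is mounted at the origin on the work surface. World frame = base frame: x ahead of the robot, y to its left, z up, the work surface at z = 0. Lengths are in mm, angles in rad, forces in N, time in s.
With the tool pointing down it reaches from about 325 to 850 mm from the base axis. Payload 4.4 kg.
Tool frame: the origin (TCP) lies on the mounting face of the last link; the fingertips stand 199 mm ahead of it and the grasp point (between the pads) lies pinch_z ahead of it (pinch_z is the distance from the TCP to the grasp point, in mm); z points along the fingers, y is the line along which they close (so a half turn about z gives the same grasp; the last joint's range is limited). The gripper opens to 94 mm and grips with 3 to 60 N. Pads are 16 mm wide; open, the fingers measure 119 mm over their backs; the gripper's body (75 mm by 177 mm) begins 78 mm behind the grasp point.
Start: joints at [-1.331, 0.207, 1.542, -0, 1.393, -0.15], TCP at [218.49, -531.875, 404.647] pointing down, gripper open.
Joint ranges: [-2.73, 2.73], [-0.86, 2.22], [0.23, 2.46], [-1.11, 4.25], [0.08, 2.63], [-2.82, 2.82]. Speed limits (rad/s): [2.79, 2.79, 3.14, 3.14, 3.14, 3.14].

INTERFACE

Orientations are given as a rotation vector (axis times angle).
In Python, from rig import * gives the robot as it stands. The module is installed in compiled form; this text tells all that it offers.
- The arm moves only by the tool step_arm, never from a script. Its arguments are lists of equal length, an entry for each row: "claw": the closure, from -1 (fully open) to 1 (shut); "dp": the shift along the tool's x, y, z in units of 80 cm (1.0 is 80 cm), a list of three; "rot": the turn, a rotation vector about the tool's x, y, z in units of 2 rad (1.0 is 2 rad), a list of three. A call has 1 to 12 rows; each row shifts and turns the commanded pose from where the row before left it, along the tool's axes as they then stand; what a row does not reach is not made up. A row lasts 1/12 s, in which the tool goes at most 41.7 mm and 7.16 degrees, less where a joint would pass 70% of its speed; a pose out of reach is approached as far as the arm can. A call with a number of a shift or a turn outside -1 to 1 is refused whole. A call with a gripper value outside its range is refused whole. The fingers move at their own pace and stop on an object; "squeeze" is the grip in N (left out, the last holds). Time passes only in rows, so rows that do not move let the fingers close. It gives the time, the measured TCP pose, the force, the opening and the grip force at its end, in the units of the state.
- get_obs(): the state, without advancing time (a new reading comes with each control period).
- snapshot(name): name is "side" or "top" or "wrist"; returns the picture (480x640x3 uint8, blue, green, red); there is no depth.
- camera_info(name): a dict with "fx", "fy", "cx", "cy" (pixels), "R" (3x3) and "t" (3): a world point X has camera coordinates R X + t; the wrist camera has in their place "mount" (4x4, takes a point from camera to tool coordinates, whose origin is the TCP and whose axes are the flange's). Camera axes: x right, y down, z forward; pixel columns grow to the right and rows downward; lengths in mm; the calibration is good to about 2 mm. The wrist camera is an equidistant fisheye: a pixel r from the principal point sees the ray r / f radians off the axis. A picture is of the moment at which its call begins: read the wrist's pose just before it. camera_info takes no time and is no camera call.
- hand_in(): hands the job in; it is judged then, once.
The state is a dict: "t": time; "joint_pos": joint angles; "joint_vel": joint speeds; "joint_torque": joint torques, N m; "eef_pos": TCP position; "tcp_rot": TCP orientation; "ft_force": force on the tool from outside, world axes, zero at the start; "torque": the same for the moment, N m; "width": finger opening in mm; "grasp_force": force on a finger pad.
Only numpy, scipy, OpenCV 4.12 (cv2) and the standard library are available. Lean on these libraries where they do the work, as an engineer would, in place of code of your own. Each camera call takes 0.05 s, during which the arm holds its last target. There are 200 camera calls.

## Working session

There is one attempt and no reset: what is moved stays moved. The work goes in short steps, Python scripts to look and compute and a tool call to move; the robot and the scene stay as the last step left them, time stands still between calls to the robot, and variables do not carry over. Pictures are saved under pics/ and viewed, at most 10 in all, crops included, and the job is handed in when it is done.

Besides the shell and the picture viewer there is one more tool, called after ">>>" as name(argument=value, ...) on one line, values as JSON. step_arm: Moves the arm, as the interface text tells. Shifts and turns lie within -1 to 1; 1 stands for 80 cm of shift or 2 rad of turn. Its arguments: {"type":"object","properties":{"claw":{"type":"array"},"dp":{"type":"array"},"rot":{"type":"array"},"squeeze":{"type":"number"}},"required":["claw","dp","rot"]}

```bash
mkdir -p pics
python3 - <<'E'
from rig import *
import cv2,numpy as np
o=get_obs();print(o)
for n in("top","side","wrist"):
    cv2.imwrite(f"pics/{n}0.png",snapshot(n));print(n,camera_info(n))
E
```

```text
{'t': 0.0, 'joint_pos': array([-1.33148606e+00,  2.07415054e-01,  1.54291498e+00, -1.83355947e-05,
        1.39347273e+00, -1.50480747e-01]), 'joint_vel': array([ 0.00034467,  0.00084438, -0.00179605,  0.00099034,  0.00020749,
        0.00150775]), 'joint_torque': array([ 2.56167878e-03, -3.70866394e+01, -2.81415403e+01,  7.01170857e-02,
        3.61337804e-02, -1.79390995e-04]), 'eef_pos': array([ 218.41098295, -531.52693095,  403.51160209]), 'tcp_rot': array([-3.07994940e+00, -6.07991038e-01,  1.82329340e-04]), 'ft_force': array([ 0.28381837, -0.440916  ,  0.59877626]), 'torque': array([ 0.0015195 , -0.0631536 ,  0.03760384]), 'grasp_force': 0.0, 'width': 94.20969816934716}
top {'fx': 540.3212624352898, 'fy': 540.3212624352898, 'cx': 315.7998520091254, 'cy': 240.0139225413375, 'R': array([[ 0.02742499, -0.99945121, -0.01857817],
       [-0.9966706 , -0.02591168, -0.07730659],
       [ 0.07678278,  0.02063645, -0.99683426]]), 't': array([  16.85756824,  588.59676711, 1038.57407057])}
side {'fx': 588.6131876742843, 'fy': 588.6131876742843, 'cx': 305.86884794149773, 'cy': 241.0077876606402, 'R': array([[-0.96456904, -0.26352384,  0.01271847],
       [-0.16764128,  0.57496265, -0.80082105],
       [ 0.20372279, -0.77457933, -0.59876864]]), 't': array([ 566.95181811,  149.21047638, 1050.06661577])}
wrist {'fx': 371.64829954431775, 'fy': 371.64829954431775, 'cx': 319.9196406090015, 'cy': 239.67086912354824, 'mount': array([[ 4.72915157e-05, -9.63785952e-01, -2.66677025e-01,
         7.77649471e+01],
       [ 9.99999999e-01,  4.36788454e-05,  1.94784608e-05,
         8.14679270e-01],
       [-7.12492229e-06, -2.66677026e-01,  9.63785953e-01,
         1.93020377e+01],
       [ 0.00000000e+00,  0.00000000e+00,  0.00000000e+00,
         1.00000000e+00]])}
```

View pics/top0.png

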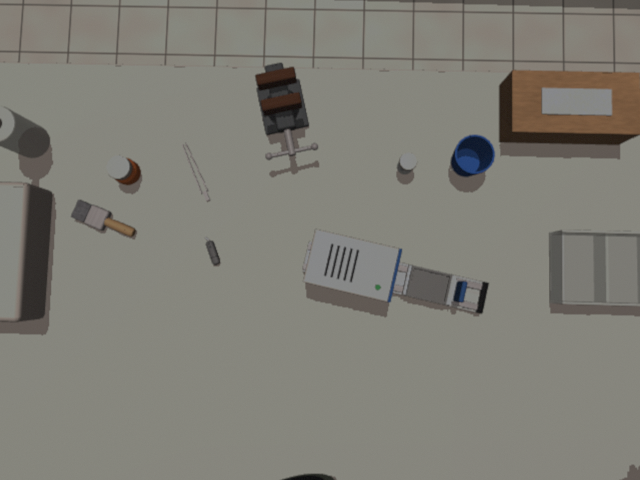

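View pics/side0.png

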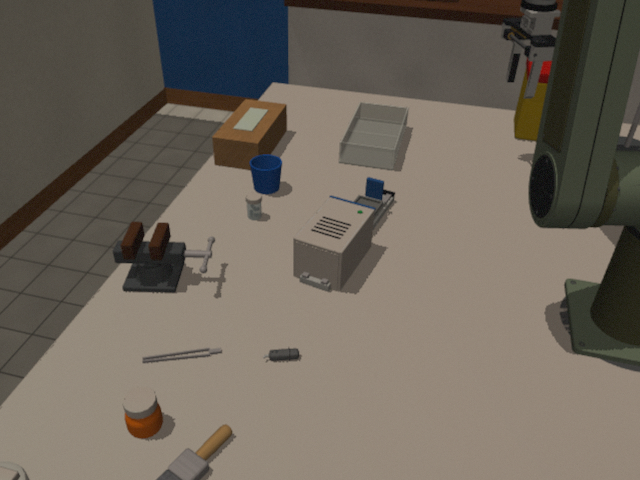

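The top view shows the processor at about (213,251), hook up. The tray is at (430,286), the blue tab at (461,291) and the hood at (352,265). Tweezers, vial (407,163) and cup (473,155) are all clear. Next I measure by masks.

```bash
cat > h.py <<'E'
from rig import *
import cv2,numpy as np
from scipy.spatial.transform import Rotation as Ro
def ray(n,px,z,obs=None):
    c=camera_info(n); u=(np.array(px,float)-[c['cx'],c['cy']])/[c['fx'],c['fy']]
    if n=="wrist":
        T=c['mount'];r=np.linalg.norm(u);d=np.r_[u/r*np.sin(r),np.cos(r)] if r>0 else np.array([0,0,1.])
        W=Ro.from_rotvec(obs['tcp_rot']).as_matrix()
        o=W@T[:3,3]+obs['eef_pos'];d=W@T[:3,:3]@d
    else:
        o=-c['R'].T@c['t'];d=c['R'].T@np.r_[u,1]
    return o+d*(z-o[2])/d[2]
def blob(mask,near):
    n,l,s,c=cv2.connectedComponentsWithStats(mask.astype(np.uint8))
    k=1+np.argmin([np.hypot(*(q-near)) if a>25 else 1e9 for q,a in zip(c[1:],s[1:,4])])
    return np.argwhere(l==k)[:,::-1].astype(np.float32)
E
python3 - <<'E'
from h import *
im=cv2.imread("pics/top0.png").astype(int);g=im.max(2)
print(im[251,213],im[286,430],im[291,461],im[272,430],im[210,250])
p=blob(g<100,(213,251))
w=np.array([ray("top",q,12)[:2] for q in p],np.float32);r=cv2.minAreaRect(w);print("proc",p.mean(0),w.mean(0),r,cv2.fitLine(w,2,0,.01,.01).ravel())
b=blob((im[:,:,0]>im[:,:,2]+40),(461,291))
w=np.array([ray("top",q,80)[:2] for q in b],np.float32);print("tab",b.mean(0),len(b),cv2.minAreaRect(w))
s=blob((im[:,:,0]>im[:,:,2]+40),(395,272))
w=np.array([ray("top",q,95)[:2] for q in s],np.float32);print("strip",s.mean(0),len(s),cv2.minAreaRect(w))
m=(np.abs(im-im[286,430]).max(2)<22);t=blob(m,(430,286))
w=np.array([ray("top",q,36)[:2] for q in t],np.float32);print("tray",t.mean(0),len(t),cv2.minAreaRect(w))
cv2.imwrite("pics/z.png",cv2.resize(im[225:325,300:500].astype(np.uint8),None,fx=4,fy=4,interpolation=2))
E
```

```text
[80 82 84] [86 90 92] [86 55 35] [66 67 69] [126 135 136]
proc [212.76169 252.71962] [558.1386  236.95418] ((558.0894775390625, 236.9862518310547), (53.166595458984375, 16.967267990112305), 20.768177032470703) [9.3060058e-01 3.6603633e-01 5.5813849e+02 2.3695427e+02]
tab [462.36905 291.2857 ] 84 ((496.06597900390625, -240.215576171875), (7.6246867179870605, 35.64805221557617), 78.36105346679688)
strip [394.56604 274.87735] 106 ((522.5216064453125, -113.75115966796875), (3.5348618030548096, 96.58243560791016), 78.42890167236328)
tray [431.2112  290.04395] 1889 ((495.7857360839844, -207.82879638671875), (175.55841064453125, 72.54163360595703), 77.56803131103516)
```

View pics/z.png

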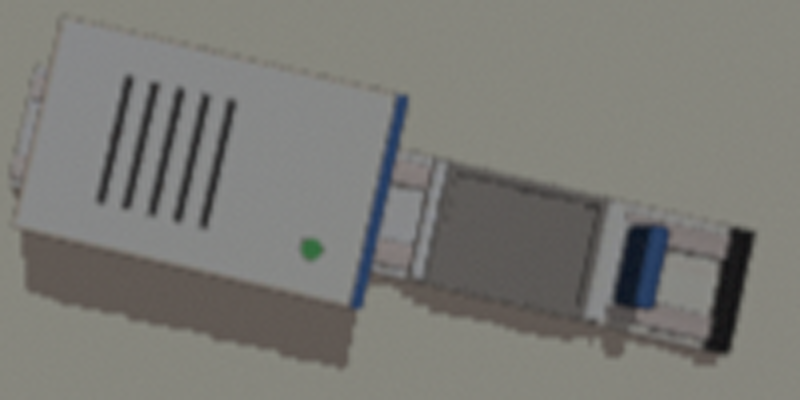

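>>> step_arm(claw=[-1,-1,-1,-1,-1,-1,-1,-1,-1,-1,-1,-1], dp=[[0.0316,-0.0303,0.0028],[0.0316,-0.0303,0.0028],[0.0316,-0.0303,0.0028],[0.0316,-0.0303,0.0028],[0.0316,-0.0303,0.0028],[0.0316,-0.0303,0.0028],[0.0316,-0.0303,0.0028],[0.0316,-0.0303,0.0028],[0.0316,-0.0303,0.0028],[0.0316,-0.0303,0.0028],[0.0316,-0.0303,0.0028],[0.0316,-0.0303,0.0028]], rot=[[0,0,0],[0,0,0],[0,0,0],[0,0,0],[0,0,0],[0,0,0],[0,0,0],[0,0,0],[0,0,0],[0,0,0],[0,0,0],[0,0,0]])

```text
t: 1.15
eef_pos: [388.7, -145.8, 377.6]
tcp_rot: [3.082, 0.608, 0.0]
ft_force: [0.5, 0.6, 0.2]
width: 93.9
grasp_force: 0.0
```

Run:
```python
from h import *
import pickle
o=get_obs();cv2.imwrite("pics/w1.png",snapshot("wrist"));pickle.dump(o,open("o1.pkl","wb"));print(o['eef_pos'])
```

```text
[ 388.69234184 -145.77866142  377.58999608]
```

>>> step_arm(claw=[-1,-1,-1,-1,-1,-1,-1,-1,-1,-1,-1,-1,-1], dp=[[0,0,0]], rot=[[0,0,0]])

```text
validation failed for argument at $.dp...
```

View pics/w1.png

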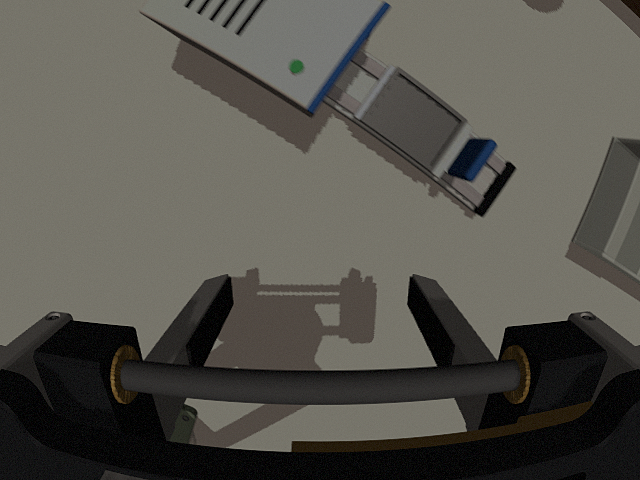

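The wrist view shows the tray inner corners at about (398,82), (466,120), (438,168), (365,118). The tab is at (472,158) and the mouth strip runs from (387,5) to (313,108). Continuing to the processor.

>>> step_arm(claw=[-1,-1,-1,-1,-1,-1,-1,-1,-1,-1,-1,-1], dp=[[0.0316,-0.0303,0.0028],[0.0316,-0.0303,0.0028],[0.0316,-0.0303,0.0028],[0.0316,-0.0303,0.0028],[0.0316,-0.0303,0.0028],[0.0316,-0.0303,0.0028],[0.0316,-0.0303,0.0028],[0.0316,-0.0303,0.0028],[0.0316,-0.0303,0.0028],[0.0316,-0.0303,0.0028],[0.0,0.0,0.0],[0.0,0.0,0.0]], rot=[[0,0,0],[0,0,0],[0,0,0],[0,0,0],[0,0,0],[0,0,0],[0,0,0],[0,0,0],[0,0,0],[0,0,0],[0,0,0],[0,0,0]])

```text
t: 2.2
eef_pos: [530.4, 174.0, 354.5]
tcp_rot: [3.081, 0.613, -0.003]
ft_force: [0.0, -0.6, -0.2]
width: 94.0
grasp_force: 0.0
```

Run:
```python
from h import *
import pickle
o=pickle.load(open("o1.pkl","rb"))
c=[ray("wrist",q,36,o)[:2] for q in[(398,82),(466,120),(438,168),(365,118)]];print(np.round(c,1),np.mean(c,0))
a,b=[ray("wrist",q,95,o)[:2] for q in[(387,5),(313,108)]];print(a,b,(a+b)/2)
o=get_obs();im=snapshot("wrist");cv2.imwrite("pics/w2.png",im);pickle.dump(o,open("o2.pkl","wb"));print(o['eef_pos'],o['tcp_rot'])
```

```text
[[ 534.8 -159.6]
 [ 531.5 -229.9]
 [ 480.  -223.3]
 [ 493.3 -145.5]] [ 509.91807594 -189.5869198 ]
[ 573.09893068 -122.90713203] [ 479.74590996 -104.10048354] [ 526.42242032 -113.50380779]
[530.36098486 173.97281217 354.52499502] [ 3.08094498e+00  6.13183595e-01 -2.54229140e-03]
```

View pics/w2.png

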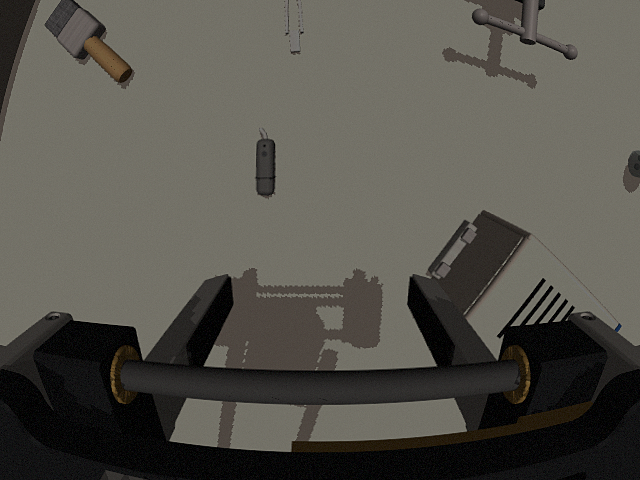

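The wrist view shows the processor body from (265,139) to (265,194), with the hook up at (262,130).

Run:
```python
from h import *
import pickle
o=pickle.load(open("o2.pkl","rb"));im=cv2.imread("pics/w2.png");
p=blob(cv2.blur(im,(3,3)).max(2)<82,(265,167));print(len(p),p.min(0),p.max(0),p.mean(0))
w=np.array([ray("wrist",q,10,o)[:2] for q in p],np.float32);r=cv2.minAreaRect(w);print(r,w.mean(0),cv2.fitLine(w,2,0,.01,.01).ravel()[:2])
a=ray("wrist",(265.5,139),12,o);b=ray("wrist",(265.5,194),6,o);print(a,b,np.linalg.norm(a-b),(a+b)/2)
W=Ro.from_rotvec(o['tcp_rot']).as_matrix();print(W)
for c in((a+b)/2,np.r_[r[0],0]): print(W.T@(c-o['eef_pos']))
```

```text
1088 [255. 138.] [275. 197.] [265.29135 167.00368]
((561.0128173828125, 238.01272583007812), (52.37767791748047, 17.893707275390625), 20.913421630859375) [561.5936  238.02278] [0.9346548 0.3555565]
[584.81526918 246.63304884  12.        ] [538.46169903 229.46243103   6.        ] 49.79441315048895 [561.6384841  238.04773994   9.        ]
[[ 9.23795683e-01  3.82882686e-01 -1.54452000e-03]
 [ 3.82882330e-01 -9.23796969e-01 -5.31648712e-04]
 [-1.63038198e-03 -1.00234632e-04 -9.99998666e-01]]
[ 53.99051411 -47.18197755 345.44215998]
[ 53.41379305 -47.38828647 354.44313294]
```

>>> step_arm(claw=[-1,-1,-1,-1,-1,-1,-1,-1,-1,-1], dp=[[0.0167,-0.0148,0],[0.0167,-0.0148,0],[0.0167,-0.0148,0.0275],[0.0168,-0.0147,0.0275],[0,0,0.0275],[0,0,0.0275],[0,0,0.0275],[0,0,0.0275],[0,0,0],[0,0,0]], rot=[[0,0,0],[0,0,0],[0,0,0],[0,0,0],[0,0,0],[0,0,0],[0,0,0],[0,0,0],[0,0,0.014],[0,0,0]])

```text
t: 3.08
eef_pos: [560.7, 234.7, 221.4]
tcp_rot: [3.09, 0.561, -0.008]
ft_force: [-0.3, 0.0, 0.2]
width: 94.2
grasp_force: 0.0
```

>>> step_arm(claw=[-1,-1,-1,1,1,1,1,1,1,1,1,1], dp=[[0.002,-0.003,0.01],[0,0,0.009],[0,0,0],[0,0,0],[0,0,0],[0,0,0],[0,0,0],[0,0,0],[0,0,0],[0,0,0],[0,0,0],[0,0,0]], rot=[[0,0,0],[0,0,0],[0,0,0],[0,0,0],[0,0,0],[0,0,0],[0,0,0],[0,0,0],[0,0,0],[0,0,0],[0,0,0],[0,0,0]], squeeze=8)

```text
t: 4.08
eef_pos: [562.5, 239.6, 208.2]
tcp_rot: [-3.09, -0.565, -0.0]
ft_force: [-0.4, -0.2, 0.1]
width: 37.5
grasp_force: 0.0
```

>>> step_arm(claw=[1,1,1,1,1,1,1,1], dp=[[-0.001,0,0.004],[0,0,0],[0,0,0],[0,0,0],[0,0,0],[0,0,0],[0,0,0],[0,0,0]], rot=[[0,0,0],[0,0,0],[0,0,0],[0,0,0],[0,0,0],[0,0,0],[0,0,0],[0,0,0]])

```text
t: 4.75
eef_pos: [561.7, 239.3, 205.0]
tcp_rot: [-3.09, -0.565, -0.0]
ft_force: [-1.1, -0.4, -0.3]
width: 15.6
grasp_force: 8.0
```

>>> step_arm(claw=[1,1,1,1,1,1,1,1,1,1,1,1], dp=[[0,0,-0.04],[0,0,-0.05],[0,0,-0.05],[-0.0212,0.0393,-0.01],[-0.0212,0.0393,0],[-0.0212,0.0393,0],[-0.0212,0.0393,0],[-0.0212,0.0393,0],[-0.0212,0.0393,0],[-0.0212,0.0393,0],[-0.0212,0.0393,0],[-0.0212,0.0393,0]], rot=[[0,0,0],[0,0,0],[0,0,0],[0,0,0],[0,0,0],[0,0,0],[0,0,0],[0,0,0],[0,0,0],[0,0,0],[0,0,0],[0,0,0]])

```text
t: 5.75
eef_pos: [518.5, -80.9, 325.2]
tcp_rot: [3.09, 0.565, 0.001]
ft_force: [0.5, 0.3, 0.4]
width: 16.1
grasp_force: 8.0
```

>>> step_arm(claw=[1,1,1,1,1,1,1,1,1,1,1,1], dp=[[-0.0212,0.0393,0],[-0.0212,0.0393,0],[-0.0212,0.0393,0],[-0.0212,0.0393,0],[-0.0212,0.0393,0],[0,0,0],[0,0,0],[0,0,0],[0,0,0],[0,0,0],[0,0,0],[0,0,0]], rot=[[0,0,0],[0,0,0],[0,0,0],[0,0,0],[0,0,0],[0,0,-0.056],[0,0,-0.056],[0,0,-0.056],[0,0,-0.056],[0,0,-0.056],[0,0,-0.056],[0,0,-0.056]])

```text
t: 6.75
eef_pos: [495.4, -256.4, 325.0]
tcp_rot: [2.635, 1.71, 0.0]
ft_force: [0.2, 0.2, 0.5]
width: 16.1
grasp_force: 8.0
```

>>> step_arm(claw=[1,1,1,1,1], dp=[[0,0,0],[0,0,0],[0,0,0],[0,0,0],[0,0,0]], rot=[[0,0,-0.056],[0,0,-0.056],[0,0,0],[0,0,0],[0,0,0]])

```text
t: 7.17
eef_pos: [495.4, -256.3, 325.0]
tcp_rot: [2.435, 1.984, 0.0]
ft_force: [0.8, 1.1, -1.2]
width: 16.0
grasp_force: 8.0
```

Run:
```python
from h import *
import pickle
o=get_obs();im=snapshot("wrist");cv2.imwrite("pics/w3.png",im);pickle.dump(o,open("o3.pkl","wb"));print(o['eef_pos'],o['tcp_rot'])
```

```text
[ 495.43782629 -256.3289017   325.02207086] [2.43536310e+00 1.98447749e+00 5.97161569e-05]
```

View pics/w3.png

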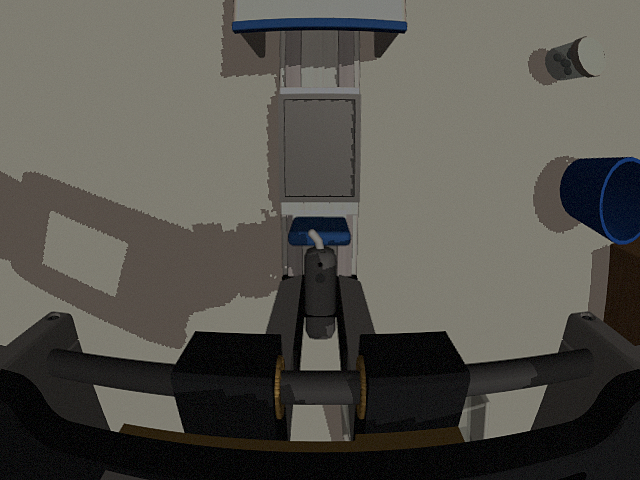

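The view is aligned with the rail. The tray's inner corners are (284,98), (355,98), (355,197), (284,197), and the strip runs (233,28) to (406,28). The processor is held between the pads with its body at rows 248–338.

Run:
```python
from h import *
import pickle
o=pickle.load(open("o3.pkl","rb"));W=Ro.from_rotvec(o['tcp_rot']).as_matrix();print(np.degrees(np.arctan2(W[1,0],W[0,0])))
rel=lambda p:np.round(W.T@(p-o['eef_pos']),1)
P={}
for q,z in[((284,98),36),((355,98),36),((355,197),41),((284,197),41),((234,28),95),((406,28),95),((290,219),80),((350,219),80),((281,90),41),((359,90),41),((358,208),41),((281,208),41),((320,248),133),((320,338),133)]:
    print(q,rel(ray("wrist",q,z,o)))
```

```text
78.35035741089827
(284, 98) [107.5 -25.1 289. ]
(355, 98) [107.5  25.6 289. ]
(355, 197) [ 35.7  25.9 284. ]
(284, 197) [ 35.7 -25.4 284. ]
(234, 28) [144.4 -48.6 230. ]
(406, 28) [144.4  49.8 230. ]
(290, 219) [ 27.9 -18.1 245. ]
(350, 219) [ 27.9  19.3 245. ]
(281, 90) [112.8 -26.8 284. ]
(359, 90) [112.8  28.  284. ]
(358, 208) [ 27.6  28.2 284. ]
(281, 208) [ 27.7 -27.7 284. ]
(320, 248) [ 25.1   0.5 192. ]
(320, 338) [-25.2   0.5 192. ]
```

>>> step_arm(claw=[1,1,1,1,1,1,1,1,1,1], dp=[[0.03,0.0006,0],[0.03,0,0],[0.0288,0,0],[0,0,0.025],[0,0,0.025],[0,0,0.025],[0,0,0.015],[0,0,0.009],[0,0,0],[0,0,0]], rot=[[0,0,0],[0,0,0],[0,0,0],[0,0,0],[0,0,0],[0,0,0],[0,0,0],[0,0,0],[0,0,0],[0,0,0]])

```text
t: 8.05
eef_pos: [510.3, -187.1, 246.0]
tcp_rot: [2.434, 1.987, 0.0]
ft_force: [1.3, 0.7, 0.4]
width: 16.0
grasp_force: 8.0
```

>>> step_arm(claw=[1,1,1,1], dp=[[0,0,0.003],[0,0,0.002],[0,0,0],[0,0,0]], rot=[[0,0,0],[0,0,0],[0,0,0],[0,0,0]])

```text
t: 8.38
eef_pos: [510.3, -187.0, 242.3]
tcp_rot: [2.433, 1.987, 0.001]
ft_force: [0.6, -0.2, 0.6]
width: 15.9
grasp_force: 8.0
```

>>> step_arm(claw=[1,1,0.45,0.45,0.45,0.45,0.45,0.45], dp=[[0,0,0.001],[0,0,0],[0,0,0],[0,0,0],[0,0,0],[0,0,0],[0,0,-0.002],[0,0,-0.005]], rot=[[0,0,0],[0,0,0],[0,0,0],[0,0,0],[0,0,0],[0,0,0],[0,0,0],[0,0,0]])

```text
t: 9.05
eef_pos: [509.8, -186.7, 246.2]
tcp_rot: [-2.432, -1.987, 0.001]
ft_force: [-0.5, -0.3, 0.5]
width: 25.9
grasp_force: 0.0
```

>>> step_arm(claw=[0.45,0.45,0.45,1,1,1,1,1,1], dp=[[0,0,-0.02],[0,0,-0.04],[0,0,-0.04],[-0.026,0,0],[-0.03,0,0],[-0.03,0,0],[-0.02,0,0],[0,0,0],[0,0,0]], rot=[[0,0,0],[0,0,0],[0,0,0],[0,0,0],[0,0,0],[0,0,0],[0,0,0],[0,0,0],[0,0,0]])

```text
t: 9.8
eef_pos: [493.0, -270.4, 326.8]
tcp_rot: [-2.435, -1.985, -0.001]
ft_force: [-0.1, -0.3, 0.4]
width: 0.4
grasp_force: 0.0
```

Run:
```python
from h import *
import pickle
o=get_obs();im=snapshot("wrist");cv2.imwrite("pics/w4.png",im);pickle.dump(o,open("o4.pkl","wb"));print(o['eef_pos'],o['tcp_rot'],o['width'])
```

```text
[ 493.00524667 -270.41601242  326.81564823] [-2.43487316e+00 -1.98509341e+00 -8.44317387e-04] 0.4465716793925884
```

View pics/w4.png

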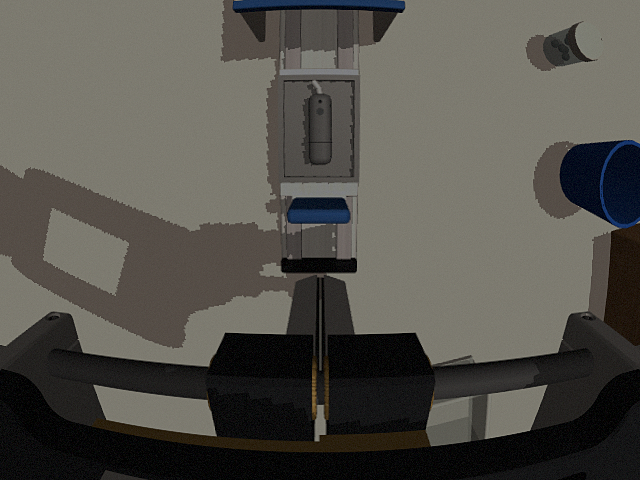

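The processor lies in the tray at (320,128), hook forward. The gripper is closed and centred behind the tab. Descending behind it.

>>> step_arm(claw=[1,1,1,1,1,1,1,1,1], dp=[[0,0,0.025],[0,0,0.03],[0,0,0.03],[0,0,0.0145],[0.005,0,0],[0.005,0,0],[0.0025,0,0],[0,0,0],[0,0,0]], rot=[[0,0,0],[0,0,0],[0,0,0],[0,0,0],[0,0,0],[0,0,0],[0,0,0],[0,0,0],[0,0,0]])

```text
t: 10.6
eef_pos: [495.9, -260.2, 248.6]
tcp_rot: [2.43, 1.986, 0.001]
ft_force: [0.5, 0.6, -0.4]
width: 0.7
grasp_force: 0.0
```

>>> step_arm(claw=[1,1,1,1,1,1], dp=[[0.001,0,0],[0.001,0,0],[0.001,0,0],[0.001,0,0],[0.001,0,0],[0,0,0]], rot=[[0,0,0],[0,0,0],[0,0,0],[0,0,0],[0,0,0],[0,0,0]])

```text
t: 11.1
eef_pos: [495.9, -256.1, 246.9]
tcp_rot: [-2.433, -1.987, -0.0]
ft_force: [0.2, 0.6, 0.2]
width: 0.3
grasp_force: 0.0
```

>>> step_arm(claw=[1,1,1,1,1], dp=[[0.001,0,0],[0.001,0,0],[0.001,0,0],[0,0,0],[0,0,0]], rot=[[0,0,0],[0,0,0],[0,0,0],[0,0,0],[0,0,0]])

```text
t: 11.52
eef_pos: [496.3, -254.4, 247.0]
tcp_rot: [2.432, 1.987, -0.001]
ft_force: [-1.3, -3.1, -1.9]
width: 0.6
grasp_force: 2.0
```

>>> step_arm(claw=[1,1,1,1], dp=[[0.001,0,0],[0.001,0,0],[0,0,0],[0,0,0]], rot=[[0,0,0],[0,0,0],[0,0,0],[0,0,0]])

```text
t: 11.85
eef_pos: [496.5, -253.4, 247.0]
tcp_rot: [2.431, 1.986, -0.004]
ft_force: [-2.4, -7.5, -2.1]
width: 0.4
grasp_force: 3.6
```

>>> step_arm(claw=[1,1,1,1], dp=[[0.001,0,0],[0.001,0,0],[0,0,0],[0,0,0]], rot=[[0,0,0],[0,0,0],[0,0,0],[0,0,0]])

```text
t: 12.18
eef_pos: [496.8, -252.2, 247.0]
tcp_rot: [2.431, 1.986, -0.004]
ft_force: [-2.3, -7.7, -1.4]
width: 0.2
grasp_force: 3.9
```

>>> step_arm(claw=[1,1,1,1,1], dp=[[0.001,0,0],[0.001,0,0],[0.001,0,0],[0,0,0],[0,0,0]], rot=[[0,0,0],[0,0,0],[0,0,0],[0,0,0],[0,0,0]])

```text
t: 12.6
eef_pos: [497.5, -248.4, 246.9]
tcp_rot: [-2.433, -1.987, -0.0]
ft_force: [-0.5, -2.7, -1.1]
width: 0.4
grasp_force: 1.6
```

>>> step_arm(claw=[1,1,1,1,1], dp=[[0.001,0,0],[0.001,0,0],[0.001,0,0],[0.001,0,0],[0,0,0]], rot=[[0,0,0],[0,0,0],[0,0,0],[0,0,0],[0,0,0]])

```text
t: 13.02
eef_pos: [498.3, -244.5, 247.0]
tcp_rot: [-2.432, -1.987, -0.002]
ft_force: [0.0, -0.7, -0.5]
width: 0.2
grasp_force: 0.0
```

>>> step_arm(claw=[1,1,1,1,1,1,1,1,1,1], dp=[[0.002,0,0],[0.002,0,0],[0.002,0,0],[0.002,0,0],[0.002,0,0],[0.002,0,0],[0.002,0,0],[0.002,0,0],[0,0,0],[0,0,0]], rot=[[0,0,0],[0,0,0],[0,0,0],[0,0,0],[0,0,0],[0,0,0],[0,0,0],[0,0,0],[0,0,0],[0,0,0]])

```text
t: 13.85
eef_pos: [500.8, -232.5, 247.0]
tcp_rot: [-2.433, -1.987, -0.001]
ft_force: [-1.4, -2.4, 1.2]
width: 0.4
grasp_force: 0.9
```

>>> step_arm(claw=[1,1,1,1,1,1,1,1,1,1,1,1], dp=[[0.002,0,0],[0.003,0,0],[0.003,0,0],[0.003,0,0],[0.003,0,0],[0.003,0,0],[0.003,0,0],[0.003,0,0],[0.003,0,0],[0.003,0,0],[0.003,0,0],[0.003,0,0]], rot=[[0,0,0],[0,0,0],[0,0,0],[0,0,0],[0,0,0],[0,0,0],[0,0,0],[0,0,0],[0,0,0],[0,0,0],[0,0,0],[0,0,0]])

```text
t: 14.85
eef_pos: [506.5, -205.1, 247.1]
tcp_rot: [2.433, 1.987, 0.0]
ft_force: [-0.4, -3.4, 1.0]
width: 0.3
grasp_force: 1.6
```

>>> step_arm(claw=[1,1,1,1,1,1,1,1,1,1,1,1], dp=[[0.003,0,0],[0.003,0,0],[0.003,0,0],[0.003,0,0],[0.003,0,0],[0.003,0,0],[0.003,0,0],[0.002,0,0],[0.002,0,0],[0.001,0,0],[0.001,0,0],[0,0,0]], rot=[[0,0,0],[0,0,0],[0,0,0],[0,0,0],[0,0,0],[0,0,0],[0,0,0],[0,0,0],[0,0,0],[0,0,0],[0,0,0],[0,0,0]])

```text
t: 15.85
eef_pos: [510.8, -184.0, 247.0]
tcp_rot: [2.433, 1.987, 0.001]
ft_force: [1.6, -2.8, 0.2]
width: 0.4
grasp_force: 1.2
```

>>> step_arm(claw=[1,1,1,1,1,1,1], dp=[[0.001,0,0],[0.001,0,0],[0.001,0,0],[0.001,0,0],[0.001,0,0],[0.001,0,0],[0.001,0,0]], rot=[[0,0,0],[0,0,0],[0,0,0],[0,0,0],[0,0,0],[0,0,0],[0,0,0]])

```text
t: 16.43
eef_pos: [511.9, -178.6, 247.1]
tcp_rot: [2.433, 1.987, 0.0]
ft_force: [1.4, -2.9, -0.3]
width: 0.6
grasp_force: 1.5
```

>>> step_arm(claw=[1,1,1,1], dp=[[0.001,0,0],[0.001,0,0],[0.0005,0,0],[0,0,0]], rot=[[0,0,0],[0,0,0],[0,0,0],[0,0,0]])

```text
t: 16.77
eef_pos: [512.2, -176.5, 247.0]
tcp_rot: [-2.433, -1.987, -0.0]
ft_force: [1.6, -3.3, 1.1]
width: 0.3
grasp_force: 1.3
```

>>> step_arm(claw=[1,1,1,1], dp=[[0.001,0,0],[0.001,0,0],[0.0005,0,0],[0,0,0]], rot=[[0,0,0],[0,0,0],[0,0,0],[0,0,0]])

```text
t: 17.1
eef_pos: [512.6, -174.6, 247.0]
tcp_rot: [-2.433, -1.987, -0.0]
ft_force: [2.0, -3.3, 1.1]
width: 0.5
grasp_force: 1.3
```

>>> step_arm(claw=[1,1,1,1], dp=[[0.001,0,0],[0.001,0,0],[0.0005,0,0],[0,0,0]], rot=[[0,0,0],[0,0,0],[0,0,0],[0,0,0]])

```text
t: 17.43
eef_pos: [513.0, -172.6, 247.0]
tcp_rot: [-2.433, -1.987, -0.0]
ft_force: [1.4, -2.7, 0.9]
width: 0.4
grasp_force: 1.3
```

>>> step_arm(claw=[1,1,1,1], dp=[[0.001,0,0],[0.001,0,0],[0.0005,0,0],[0,0,0]], rot=[[0,0,0],[0,0,0],[0,0,0],[0,0,0]])

```text
t: 17.77
eef_pos: [513.4, -170.7, 247.0]
tcp_rot: [-2.433, -1.987, -0.0]
ft_force: [0.7, -2.7, 1.1]
width: 0.7
grasp_force: 1.3
```

>>> step_arm(claw=[1,1,1,1], dp=[[0.001,0,0],[0.001,0,0],[0.0005,0,0],[0,0,0]], rot=[[0,0,0],[0,0,0],[0,0,0],[0,0,0]])

```text
t: 18.1
eef_pos: [513.8, -168.7, 247.0]
tcp_rot: [-2.433, -1.987, -0.0]
ft_force: [0.6, -3.2, 1.5]
width: 0.3
grasp_force: 1.3
```

>>> step_arm(claw=[1,1,1,1], dp=[[0.001,0,0],[0.001,0,0],[0.0005,0,0],[0,0,0]], rot=[[0,0,0],[0,0,0],[0,0,0],[0,0,0]])

```text
t: 18.43
eef_pos: [514.2, -166.7, 247.0]
tcp_rot: [-2.433, -1.987, -0.0]
ft_force: [0.2, -3.2, 1.4]
width: 0.4
grasp_force: 1.3
```

>>> step_arm(claw=[1,1,1,1], dp=[[0.001,0,0],[0.001,0,0],[0.0005,0,0],[0,0,0]], rot=[[0,0,0],[0,0,0],[0,0,0],[0,0,0]])

```text
t: 18.77
eef_pos: [514.6, -164.8, 247.0]
tcp_rot: [-2.433, -1.987, -0.0]
ft_force: [1.7, -3.1, 1.9]
width: 0.6
grasp_force: 1.3
```

>>> step_arm(claw=[1,1,1,1], dp=[[0.001,0,0],[0.001,0,0],[0.0005,0,0],[0,0,0]], rot=[[0,0,0],[0,0,0],[0,0,0],[0,0,0]])

```text
t: 19.1
eef_pos: [515.0, -162.8, 246.9]
tcp_rot: [-2.433, -1.987, -0.0]
ft_force: [0.7, -2.3, 1.2]
width: 0.5
grasp_force: 1.3
```

>>> step_arm(claw=[1,1,1,1], dp=[[0.001,0,0],[0.001,0,0],[0.0005,0,0],[0,0,0]], rot=[[0,0,0],[0,0,0],[0,0,0],[0,0,0]])

```text
t: 19.43
eef_pos: [515.4, -160.9, 247.0]
tcp_rot: [-2.433, -1.987, -0.0]
ft_force: [1.2, -3.1, 1.4]
width: 0.6
grasp_force: 1.3
```

>>> step_arm(claw=[1,1,1,1], dp=[[0.001,0,0],[0.001,0,0],[0.0005,0,0],[0,0,0]], rot=[[0,0,0],[0,0,0],[0,0,0],[0,0,0]])

```text
t: 19.77
eef_pos: [515.8, -158.9, 247.0]
tcp_rot: [-2.433, -1.987, -0.0]
ft_force: [0.8, -3.4, 2.0]
width: 0.5
grasp_force: 1.3
```

>>> step_arm(claw=[1,1,1,1], dp=[[0.001,0,0],[0.001,0,0],[0.0005,0,0],[0,0,0]], rot=[[0,0,0],[0,0,0],[0,0,0],[0,0,0]])

```text
t: 20.1
eef_pos: [516.2, -156.9, 247.0]
tcp_rot: [-2.433, -1.987, -0.0]
ft_force: [1.0, -3.0, 2.3]
width: 0.2
grasp_force: 1.3
```

>>> step_arm(claw=[1,1,1,1], dp=[[0.001,0,0],[0.001,0,0],[0.0005,0,0],[0,0,0]], rot=[[0,0,0],[0,0,0],[0,0,0],[0,0,0]])

```text
t: 20.43
eef_pos: [516.6, -155.0, 247.0]
tcp_rot: [-2.433, -1.987, -0.0]
ft_force: [0.6, -2.8, 1.2]
width: 0.7
grasp_force: 1.3
```

>>> step_arm(claw=[1,1,1,1], dp=[[0.001,0,0],[0.001,0,0],[0.0005,0,0],[0,0,0]], rot=[[0,0,0],[0,0,0],[0,0,0],[0,0,0]])

```text
t: 20.77
eef_pos: [516.9, -153.6, 247.0]
tcp_rot: [2.432, 1.987, -0.002]
ft_force: [0.0, -5.6, 1.3]
width: 0.3
grasp_force: 2.8
```

>>> step_arm(claw=[1,1,1,1], dp=[[0.0005,0,0],[0,0,0],[0,0,0],[0,0,0]], rot=[[0,0,0],[0,0,0],[0,0,0],[0,0,0]])

```text
t: 21.1
eef_pos: [516.9, -153.4, 247.0]
tcp_rot: [2.432, 1.987, -0.002]
ft_force: [0.8, -6.7, 0.6]
width: 0.6
grasp_force: 3.0
```

>>> step_arm(claw=[1,1,1,1,1,1,1,1,1,1,1,1], dp=[[-0.0005,0,0],[-0.0005,0,0],[-0.0005,0,0],[-0.0005,0,0],[-0.001,0,0],[-0.002,0,0],[-0.005,0,0],[-0.01,0,0],[-0.02,0,0],[-0.01,0,0],[0,0,0],[0,0,0]], rot=[[0,0,0],[0,0,0],[0,0,0],[0,0,0],[0,0,0],[0,0,0],[0,0,0],[0,0,0],[0,0,0],[0,0,0],[0,0,0],[0,0,0]])

```text
t: 22.1
eef_pos: [508.8, -192.5, 246.8]
tcp_rot: [-2.434, -1.985, -0.0]
ft_force: [0.2, 0.9, -0.8]
width: 0.8
grasp_force: 0.0
```

>>> step_arm(claw=[1,1,1,1,1,1,1], dp=[[0,0,-0.02],[0,0,-0.04],[0,0,-0.04],[0,0,0],[0,0,0],[0,0,0],[0,0,0]], rot=[[0,0,0],[0,0,0],[0,0,0],[0,0,0],[0,0,0],[0,0,0],[0,0,0]])

```text
t: 22.68
eef_pos: [508.4, -191.3, 325.2]
tcp_rot: [-2.43, -1.986, 0.002]
ft_force: [-0.3, -0.1, -0.4]
width: 0.2
grasp_force: 0.0
```

Run:
```python
from h import *
im=snapshot("wrist");o=get_obs();print(o['eef_pos'],o['ft_force']);cv2.imwrite("pics/w5.png",im)
```

```text
[ 508.36118123 -191.32586226  324.9991885 ] [-0.25709487  0.08156097 -0.74978987]
```

View pics/w5.png

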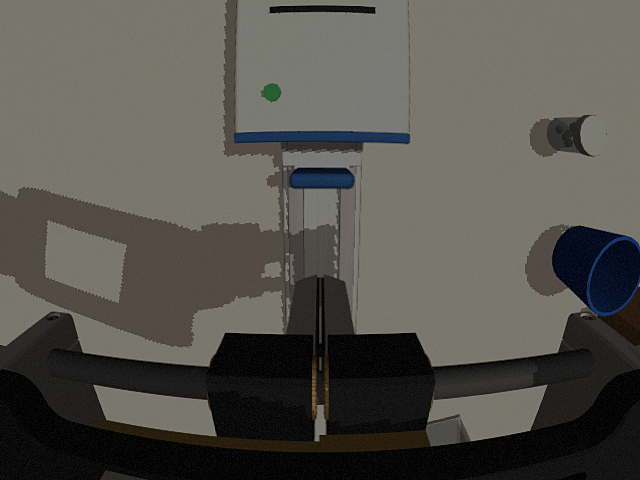

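The carriage is under the hood, with the tab just outside at (322,178). The arm is clear, and the cup and vial stand where they were.

```bash
python3 -c "
from rig import *
print(hand_in())"
```

```text
the job is handed in; nothing more can be done
None
```

I laid the processor in the tray, pushed the carriage free and slid it about 103 mm to the hidden stop. I pressed it there at roughly 4 N, withdrew the arm and handed the job in. The hand-in returned no verdict, and the processor was under the hood and out of view by then.

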